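# Turn the blue test coupon over with the lifter

## Robot

A 6-joint arm with a two-finger parallel gripper is mounted at the origin on the work surface. World frame = base frame: x ahead of the robot, y to its left, z up, the work surface at z = 0. Lengths are in m, angles in rad, forces in N, time in s.
With the tool pointing down it reaches from about 0.25 to 0.725 m from the base axis. Payload 9.7 kg.
Tool frame: the origin (TCP) lies midway between the tips of the shut fingers; the grasp point (between the pads) lies 19 mm behind it; z points along the fingers, y is the line along which they close (so a half turn about z gives the same grasp; the last joint's range is limited). The gripper opens to 85 mm and grips with 20 to 120 N. Pads are 22 mm wide; open, the fingers measure 114 mm over their backs; the gripper's body (76 mm by 85 mm) begins 54 mm behind the grasp point. The pads swing forward as they close: fully open they stand 13 mm farther back than shut.
Start: joints at [-1.286, 0.087, 0.176, 1.66, 0, 1.571], TCP at [0.155, -0.528, 0.231] pointing down, gripper open.
Joint ranges: [-3.13, 3.13], [-0.85, 1.81], [-1.15, 1.24], [-2.2, 2.28], [-1.44, 1.52], [-3.14, 3.14]. Speed limits (rad/s): [2.22, 2.22, 2.57, 3.14, 3.14, 3.14].

## Interface

Orientations are given as a rotation vector (axis times angle).
In Python, from rig import r, solver, vision, telemetry gives the robot as it stands. Calls block until the motion is done:
- r.reach(position, orientation): joint-space move of the TCP to a pose.
- r.line_to(position, frame=None, speed=0.15, f_stop=None): straight line of the TCP; frame=None keeps the orientation; speed is the mean speed in m/s. With f_stop (N) it stops when the force on the tool has changed by that much, and returns True; else False.
- r.move_j(angles): joint-space move.
- r.move_gripper(opening, force=None): opening from 0.0 (shut) to 1.0 (fully open); force is the grip in N (None keeps the last); returns when the fingers have stopped.
- r.dwell(seconds).
- solver.solve_ik(position, orientation): joint angles nearest the present ones, or None.
- vision.camera(name): name is "scene" or "top"; returns the picture (480x640x3 uint8, blue, green, red); there is no depth.
- vision.calibration(name): a dict with "fx", "fy", "cx", "cy" (pixels), "extrinsics" (4x4, takes a point from camera to world coordinates). Camera axes: x right, y down, z forward; pixel columns grow to the right and rows downward; lengths in m; the calibration is good to about 2 mm. A picture is of the moment at which its call begins. calibration takes no time and is no camera call.
A pose or a line that the arm cannot do raises r.MotionError and nothing moves.
- r.sign_off(): hands the job in; it is judged then, once.
Readings, each from a call of its own:
- telemetry.read_clock(): time.
- telemetry.read_qpos(): joint angles.
- telemetry.read_dq(): joint speeds.
- telemetry.read_joint_torque(): joint torques, N m.
- telemetry.read_ee_pos(): TCP position.
- telemetry.read_tool_rot(): TCP orientation.
- telemetry.read_force(): force on the tool from outside, world axes, zero at the start.
- telemetry.read_torque(): the same for the moment, N m.
- telemetry.read_width(): opening from 0.0 (shut) to 1.0 (fully open).
- telemetry.read_finger_force(): force on a finger pad.
Only numpy, scipy, OpenCV 4.12 (cv2) and the standard library are available. Lean on these libraries where they do the work, as an engineer would, in place of code of your own. Each camera call takes 0.05 s, during which the arm holds its last target. There are 200 camera calls.

## Task

In the red turn-over rest lie two test coupons with their coloured faces up. Pick up the green-handled lifter, slide its blade a little way under the outer edge of the blue coupon (the one away from the black beds) and lift and tilt the coupon over the ridge, so that it lies bare metal face up on the black bed. Do not touch the blue coupon with the fingers, leave the orange coupon where it is, and finally put the lifter down flat on the bench, clear of the rest.

Things in the scene. Friction and masses are not known exactly. Their poses are not given: they have to be found in the camera images.
- blue_coupon: Loose aluminium plate 70 (x) x 60 (y) x 6 mm, 70 g, blue face, bare metal back. Origin: centre of the back; z points out of the blue face (up at first). Starts in one lane of the rest, axes within 2 degrees of the rest's, centred at rest y = -32 mm, back 24 mm above the bench on two rails; its -y edge overhangs them by 6 mm. Under that edge a slot 52 mm wide, z = 8 to 24 mm, open to -y, takes the blade.
- orange_coupon: The same plate with an orange face, lying likewise in the other lane. To be left alone. (Low cheeks 77 mm apart, tops at z = 28 mm, from y = -61 to 89 mm, guide each coupon; the rails run from y = -56 to 0. The slot between them is only 20 mm deep under the coupon: a step at y = -42 stops the blade, which bears best 10 to 18 mm under the edge.)
- rest: Fixed rest: red base 215 (x) x 172 (y) x 8 mm, y = -78 to 94. Origin at bench level under the ridge, midway between lanes (centres x = -52, +52 mm). y runs from the rails to the black beds. Each lane: dark ridge y = 0 to 4, top z = 28, where the coupon's far edge pivots; raised past upright it falls over on to the bed (y = 4 to 80, z = 24; an edge may stay on the ridge); end stop beyond, 34 high.
- lifter: Loose lifter, 100 g: upright green grip block 40 (x) x 18 (y) x 55 mm high, gripped from above across the 18 mm, on a flat steel blade 3 mm thick, 30 wide. Origin: centre of the block's underside, level with the blade's underside; the blade runs along +x, free from x = 20 to its tip at 120 mm; z up. Starts flat on the bench on the rest's -y side, blade pointing roughly at the rest.
Things that resemble listed ones, but are neither listed nor needed, are in the scene too. What is shaped like the blue_coupon but pink or yellow is not meant.

How it is judged:
On the way:
1. the lifter's blade bears on the blue coupon and holds it tilted up by 15 to 90 degrees (contact force between lifter and blue_coupon above 0.02 N and angle between blue_coupon's own z axis and vertical between 0.26 and 1.6 rad), for 0.1 s.
At the end, for the whole second after the job is handed in: Blue coupon at rest on a black bed, bare face up within 10 degrees, centre 18 to 66 mm past the ridge; orange coupon within 15 mm of its start, face up within 10 degrees; lifter released and still on the bench, upright within 10 degrees, not touching the rest (angle between blue_coupon's own z axis and vertical above 2.96 rad and y of blue_coupon in the frame of rest between 0.018 and 0.066 m and x of blue_coupon in the frame of rest between -0.075 and 0.075 m and z of blue_coupon in the frame of rest below 0.04 m and linear speed of each of blue_coupon, lifter below 0.02 m/s and distance of orange_coupon from where it was at the start of the episode below 0.015 m and angle between each of orange_coupon, lifter's own z axis and vertical below 0.17 rad and height (world z) of lifter between -0.01 and 0.006 m and contact force between lifter and rest below 0.05 N).
It fails at once if the fingers touch the blue coupon (contact force between the fingers and blue_coupon above 0.5 N).
It fails at once if the orange coupon is shifted by more than 20 mm or tipped by more than 20 degrees (distance of orange_coupon from where it was at the start of the episode above 0.02 m or angle between orange_coupon's own z axis and vertical above 0.35 rad).
It also fails if it takes over 58 s, if anything falls off the work surface, if the arm or the gripper's body presses on something with over 40 N, if the wrist force passes 120 N, or if a joint passes its speed limit or range.

## Working session

There is one attempt and no reset: what is moved stays moved. The work goes in short steps, each a Python script; the robot and the scene stay as the last script left them, time stands still between calls to the robot, and variables do not carry over. Pictures are saved under pics/ and viewed, at most 10 in all, crops included, and the job is handed in when it is done.

```bash
ls; mkdir -p pics
python3 - <<'E'
from rig import r, solver, vision, telemetry
import cv2
for n in ("scene","top"):
    cv2.imwrite(f"pics/{n}0.png",vision.camera(n))
    c=vision.calibration(n); print(n,c["fx"],c["cx"],c["cy"]); print(c["extrinsics"])
print(telemetry.read_clock(), telemetry.read_tool_rot())
E
```

```text
pics
scene 447.5620553681977 316.58055689294264 239.79969783994184
[[-0.15820293  0.58851729 -0.79285511  1.1489532 ]
 [ 0.98737425  0.10079118 -0.12220158 -0.00161561]
 [ 0.00799507 -0.80217737 -0.59703228  0.50648337]
 [ 0.          0.          0.          1.        ]]
top 617.405139063973 325.6210446655017 240.77073996533773
[[ 0.02360723 -0.98316591  0.18118357  0.36114082]
 [-0.99960841 -0.02593738 -0.01050184 -0.08849367]
 [ 0.01502448 -0.1808647  -0.98339322  1.01207478]
 [ 0.          0.          0.          1.        ]]
0.1 [-3.10858688e+00 -4.45755818e-01  3.01300471e-04]
```

View pics/top0.png

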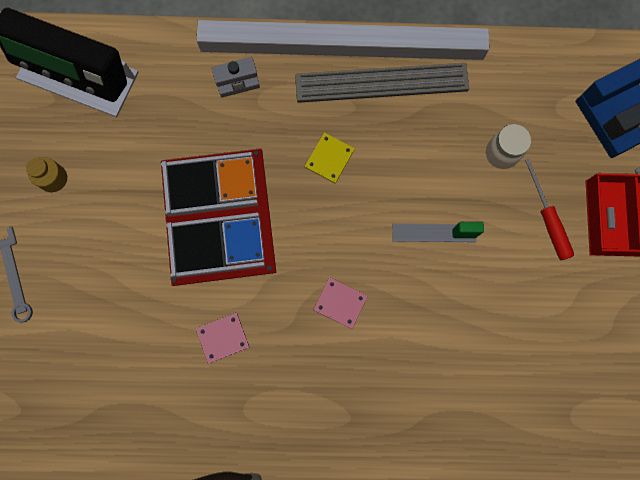

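View pics/scene0.png

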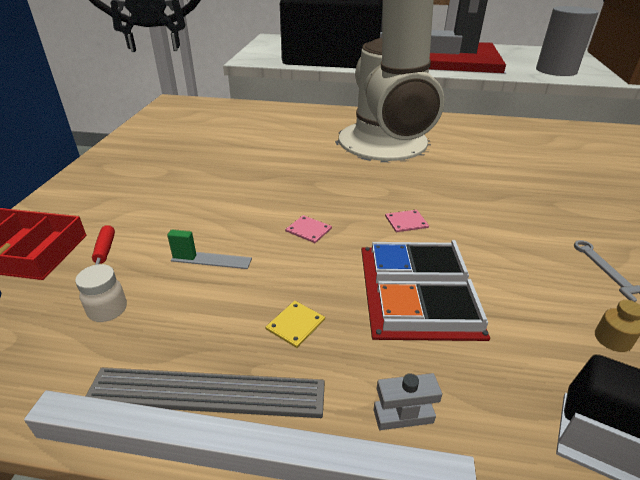

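The top view shows the rest at about (218,217). Its beds are on the left, the blue coupon is at (243,241) and the orange at (237,179). The lifter block is at (468,229) with the blade tip at (392,233), pointing at the rest. The scene view confirms this, and the pink and yellow plates are decoys. Next I'll measure poses.

```bash
cat > h.py <<'E'
from rig import r, solver, vision, telemetry
import cv2, numpy as np
from scipy.spatial.transform import Rotation as R
def cast(px,z,n="top"):
    c=vision.calibration(n); T=np.array(c["extrinsics"]); px=np.asarray(px,float).reshape(-1,2)
    d=np.c_[(px[:,0]-c["cx"])/c["fx"],(px[:,1]-c["cy"])/c["fy"],np.ones(len(px))]@T[:3,:3].T
    return (T[:3,3]+d*((z-T[2,3])/d[:,2])[:,None])[:,:2]
def mask(im,lo,hi,roi):
    m=cv2.inRange(cv2.cvtColor(im,cv2.COLOR_BGR2HSV),lo,hi); k=np.zeros_like(m)
    x0,x1,y0,y1=roi; k[y0:y1,x0:x1]=m[y0:y1,x0:x1]; return k
def big(m):
    return max(cv2.findContours(m,cv2.RETR_EXTERNAL,cv2.CHAIN_APPROX_NONE)[0],key=cv2.contourArea).reshape(-1,2)
def rect(m,z,n="top"):
    (c,s,a)=cv2.minAreaRect((cast(big(m),z,n)*1000).astype(np.float32)); return np.array(c),np.array(s),a
E
python3 - <<'E'
from h import *
im=cv2.imread("pics/top0.png")
roi=(140,290,135,295)
red=mask(im,(0,120,50),(4,255,255),roi)|mask(im,(174,120,50),(180,255,255),roi)
print("base",rect(red,.008)); 
print("blue",rect(mask(im,(100,120,60),(125,255,255),roi),.030))
print("orange",rect(mask(im,(6,180,120),(16,255,255),roi),.030))
lr=(380,450,210,255)
bl=mask(im,(0,0,60),(180,60,255),lr); print("blade",rect(bl,.003))
print(cv2.boxPoints(cv2.minAreaRect((cast(big(bl),.003)*1000).astype(np.float32))))
g=mask(im,(45,80,30),(85,255,255),(430,500,205,255)); print("green",rect(g,.055))
print(im[232,[400,420,440]], im[232,370])
si=cv2.imread("pics/scene0.png")
gs=mask(si,(45,80,30),(85,255,255),(150,210,220,275)); b=big(gs); print(b.min(0),b.max(0))
print("orange scene",rect(mask(si,(6,180,120),(16,255,255),(360,500,230,340)),.030,"scene"))
print("blue scene",rect(mask(si,(100,120,60),(125,255,255),(360,500,230,340)),.030,"scene"))
E
```

```text
base (array([584.07104492,  81.71195984]), array([213.19520569, 170.57177734]), 8.681885719299316)
blue (array([539.45550537,  35.01844406]), array([65.19759369, 55.67908478]), 8.296110153198242)
orange (array([642.57403564,  50.6028595 ]), array([64.3445282 , 54.38698578]), 8.611884117126465)
blade (array([ 565.33239746, -257.73284912]), array([28.95860481, 95.86058044]), 1.5108641386032104)
[[ 549.5944  -210.20099]
 [ 552.1219  -306.02826]
 [ 581.0704  -305.2647 ]
 [ 578.5429  -209.43744]]
green (array([ 562.44647217, -323.63552856]), array([23.70076942, 50.82185745]), 4.152231216430664)
[[105  98  97]
 [106  98  96]
 [104  98  96]] [ 73 107 134]
[168 230] [195 259]
orange scene (array([643.43988037,  49.60890961]), array([62.89008331, 54.42403412]), 8.758707046508789)
blue scene (array([540.62731934,  33.88459778]), array([63.03504944, 55.38149261]), 9.064977645874023)
```

```bash
cat >> h.py <<'E'
YAW=np.radians(8.6); O=np.array([.5853,.0738]); H=.016
RX=np.array([np.cos(YAW),np.sin(YAW)]); RY=np.array([-RX[1],RX[0]])
def rest(x,y): return O+RX*x+RY*y            # rest xy -> world xy
def pose(tip_xyz,yaw,pitch=0,flip=0,L=.12):
    """TCP pose putting the lifter's blade tip (underside centre) at tip_xyz"""
    M=R.from_euler("ZY",[yaw,-pitch])
    p=np.asarray(tip_xyz)+M.apply([-L,0,H])
    return p,(M*R.from_euler("x" if not flip else "y",np.pi)).as_rotvec()
E
python3 - <<'E'
from h import *
LY=np.arctan2(95.8,-2.527); tip=np.array([.5640,-.2090,0])
for f in (0,1):
    for t,y in ((tip,LY),(np.r_[rest(-.052,-.05),.02],YAW+np.pi/2)):
        print(f,solver.solve_ik(*pose(t,y,0,f)), solver.solve_ik(*pose(t+[0,0,.05],y,.4,f)))
E
```

```text
0 [-0.52558777  0.35746749  0.07832359  1.29165242  0.          1.0188368 ] [-0.65370585  0.61336566  0.38252311  1.59981686  0.3076104   0.85020954]
0 [-0.18049808  0.14415503 -0.13931354  1.28732775  0.          1.24019993] [-0.34777713  0.32397332  0.02898216  1.47503574  0.34919619  1.03766471]
1 [-0.52558777  0.35746749  0.07832359  1.29165242  0.         -2.12275585] [-0.65370585  0.61336566  0.38252311  1.59981686  0.3076104  -2.29138311]
1 [-0.18049808  0.14415503 -0.13931354  1.28732775  0.         -1.90139273] [-0.34777713  0.32397332  0.02898216  1.47503574  0.34919619 -2.10392795]
```

Run:
```python
from h import *
LY=np.arctan2(95.8,-2.527); tip=np.array([.5640,-.2090,0])
p,o=pose(tip,LY)
r.reach(p+[0,0,.09],o); r.line_to(p+[0,0,.0],speed=.1)
r.move_gripper(0,force=60); print("w",telemetry.read_width(),telemetry.read_finger_force())
r.line_to(p+[0,0,.06],speed=.12)
t=rest(-.052,-.090)
p,o=pose(np.r_[t,.06],YAW+np.pi/2); r.reach(p,o)
p[2]-=.046; r.line_to(p,speed=.1)
r.dwell(.2); print(telemetry.read_clock(),telemetry.read_ee_pos()-p,telemetry.read_force())
a=vision.camera("top");b=vision.camera("scene")
cv2.imwrite("pics/top1.png",a);cv2.imwrite("pics/scene1.png",b)
cv2.imwrite("pics/c1.png",np.vstack([cv2.resize(a[150:300,190:390],None,fx=2,fy=2),cv2.resize(b[200:345,200:400],None,fx=2,fy=2)]))
```

```text
w 0.20242333019356717 58.80267262458801
5.7417 [ 0.00051467 -0.00016293  0.00085018] [-0.00116962  0.18112858 -0.93500104]
```

View pics/c1.png

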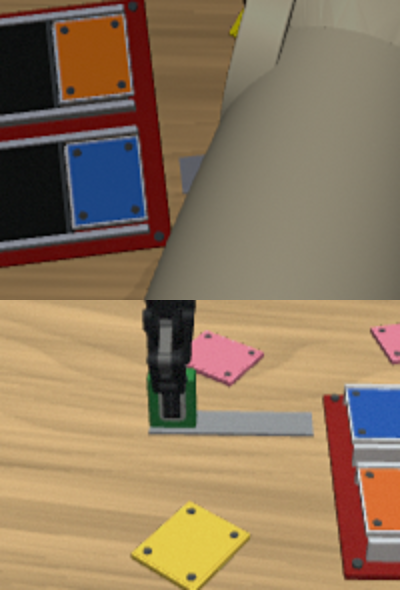

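The blade is held level and points at the blue coupon's slot. The tip is at about (281,228)–(283,246) in top pixels and (356,256)–(356,268) in scene pixels. I'll check this in rest coordinates.

Run:
```python
from h import *
a=cv2.imread("pics/top1.png");b=cv2.imread("pics/scene1.png")
def tr(w): w=np.asarray(w)-O; return np.c_[w@RX,w@RY]*1000
for n,im,roi in (("top",a,(277,288,222,250)),("scene",b,(300,361,250,275))):
    m=mask(im,(0,0,75),(180,60,255),roi); k=big(m); w=tr(cast(k,.017,n))
    print(n,k.min(0),k.max(0)); i=w[:,1]>w[:,1].max()-3; print("tip y",w[:,1].max(),"x range at tip",w[i,0].min(),w[i,0].max())
    j=w[:,1]<w[:,1].max()-(20 if n=="scene" else 5); print(w[j][:,0].min(),w[j][:,0].max(), w[:,1].min())
print("cmd", tr([rest(-.052,-.09)]))
```

```text
top [280 228] [287 249]
tip y -91.38793288887669 x range at tip -71.1870778192762 -37.46732243268254
-71.99393595623974 -36.20535460640056 -104.56393379500906
scene [300 255] [356 267]
tip y -92.55237844501045 x range at tip -65.52715325873481 -35.703542775299816
-67.14539795646041 -34.094434929612746 -189.35235905949278
cmd [[-52. -90.]]
```

```bash
cat >> h.py <<'E'
def tilt(th,rad=.048,k=.25):
    """TCP pose with the blade tip's top edge on the arc about the ridge, th degrees up"""
    t=np.radians(th); ph=k*t
    y=-rad*np.cos(t)+.003*np.sin(ph); z=.024+rad*np.sin(t)-.003*np.cos(ph)   # underside of tip
    return pose(np.r_[rest(-.052,y),z],YAW+np.pi/2,ph)
def snap(name,*rois):
    ims=[(n,vision.camera(n)) for n in ("top","scene")]; 
    for n,i in ims: cv2.imwrite(f"pics/{n}{name}.png",i)
    a,b=ims[0][1],ims[1][1]
    cv2.imwrite(f"pics/c{name}.png",np.hstack([cv2.resize(a[140:300,140:300],(400,400)),cv2.resize(b[190:350,340:500],(400,400))]))
E
python3 - <<'E'
from h import *
p,o=pose(np.r_[rest(-.052,-.048),.014],YAW+np.pi/2)
print("stop",r.line_to(p,speed=.04,f_stop=5),telemetry.read_force())
for th in (0,10,20,30,45,60):
    p,o=tilt(th); r.line_to(p,o,speed=.04); print(th,np.round(telemetry.read_force(),2))
r.dwell(.2); print(telemetry.read_clock(),telemetry.read_ee_pos()-p)
snap("2")
E
```

```text
stop False [-0.38981142  0.31013493 -0.13864634]
0 [-1.03  0.41 -1.96]
10 [ 0.49  0.23 -0.77]
20 [-0.77 -0.25 -0.86]
30 [-0.02  0.57 -2.08]
45 [-0.31  0.04 -1.34]
60 [-0.45 -0.63 -1.39]
9.1083 [ 2.84676479e-05 -2.07824326e-05  8.27395668e-05]
```

View pics/c2.png

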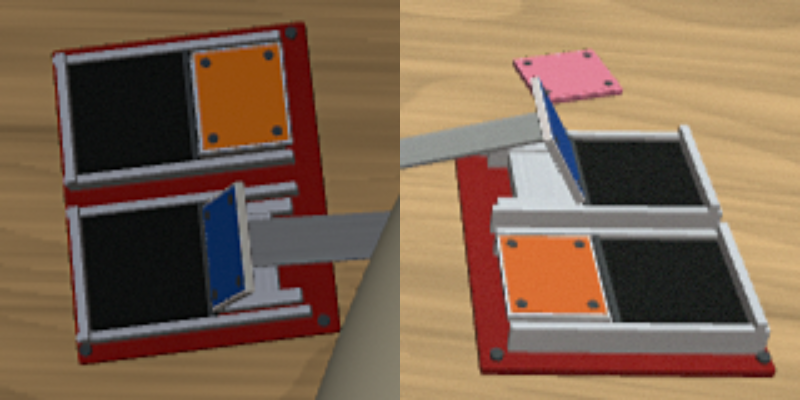

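The coupon (left panel (228,250), right panel (557,140)) stands about 60–65° up on the ridge with the blade under it; orange is undisturbed. I'll continue over the top.

Run:
```python
from h import *
for th in (75,90,105,115):
    p,o=tilt(th,k=.2 if th>90 else .25); r.line_to(p,o,speed=.04); print(th,np.round(telemetry.read_force(),2))
r.dwell(.5)
p=telemetry.read_ee_pos()+np.r_[-RY*.06,.03]; r.line_to(p,speed=.1); r.dwell(.3)
print(telemetry.read_clock()); snap("3")
```

```text
75 [-0.2   0.4  -0.29]
90 [-0.85  0.12 -1.43]
105 [-0.54 -0.52 -0.46]
115 [-0.49 -0.03 -1.06]
12.7333
```

View pics/c3.png

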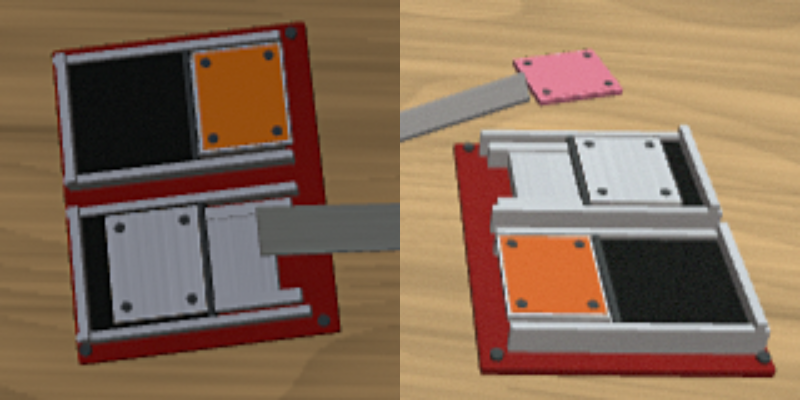

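The coupon lies bare face up on the bed (left panel (155,265)), just past the ridge. Next I put the lifter back where it started.

Run:
```python
from h import *
LY=np.arctan2(95.8,-2.527); tip=np.array([.5640,-.2090,0])
q=telemetry.read_ee_pos(); r.line_to(q+np.r_[-RY*.06,.04],speed=.15)
p,o=pose(tip,LY); r.reach(p+[0,0,.06],o); r.line_to(p+[0,0,.01],speed=.12)
print(r.line_to(p-[0,0,.0005],speed=.02,f_stop=4),telemetry.read_ee_pos()-p,telemetry.read_force())
r.move_gripper(1.0); r.line_to(p+[0,0,.12],speed=.12)
r.move_j([-1.286,.087,.176,1.66,0,1.571]); r.dwell(.3)
a=vision.camera("top"); b=vision.camera("scene"); print(telemetry.read_clock())
cv2.imwrite("pics/top4.png",a); cv2.imwrite("pics/c4.png",np.vstack([a[130:300,140:500],b[180:350,140:500]]))
lr=(380,450,210,255); print(rect(mask(a,(0,0,60),(180,60,255),lr),.003))
print("orange",rect(mask(a,(6,180,120),(16,255,255),(140,290,135,295)),.030))
```

```text
True [ 4.40591926e-05 -6.55396441e-05  2.10783560e-04] [-0.60053445  0.49665536  4.57705999]
19.2167
(array([ 565.33288574, -257.75180054]), array([28.95860863, 95.82266998]), 1.5108641386032104)
orange (array([642.57403564,  50.6028595 ]), array([64.3445282 , 54.38698578]), 8.611884117126465)
```

View pics/c4.png

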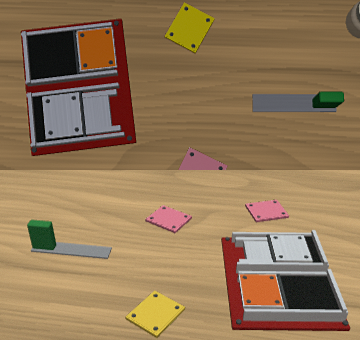

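The lifter stands flat on the bench at its old spot (295,102), the coupon is flat on the bed bare side up at (62,115), and orange hasn't moved. I'm handing the job in.

```bash
python3 -c "
from rig import r
print(r.sign_off())"
```

```text
the job is handed in; nothing more can be done
None
```

The blue coupon lies bare metal face up on its black bed, the orange coupon has not moved, the lifter is flat on the bench clear of the rest, and the job is handed in (about 19 s used; no verdict was returned).

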